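Seat the keyed spindle shaft in the drive pulley

TASK

Take the keyed spindle shaft out of the wooden tool block and push it, pilot end down, into the hub of the drive pulley, turning it until its key slips into the keyway, then keep pushing until its collar sits fully home on the hub face. A spring ejector in the bore pushes it back out, so finish while still gripping the shaft and holding it pressed home; do not let go. Be gentle: never press on the pulley with more than 40 N, and leave the other two tools in their holes and the clay cups where they stand.

Things in the scene. Friction and masses are not known exactly. Their poses are not given: they have to be found in the camera images.
- shaft: Keyed spindle shaft, bare steel, about 0.2 kg, loose, 98 mm tall, upright in a hole of the tool block, its tip 22 mm above the table. Origin: centre of its flat lower tip; z up the shaft, x to the side the key is on. Lowest 20 mm: plain round pilot, diameter 20 mm, tip tapered from 14 to 20 mm over 5 mm. The only tool with a key and a rectangular head; from above the key shows beyond the head.
- hub_mouth (a point): Centre of the mouth of the hub's bore, on the flat hub face 70 mm above the table; z up, x along the keyway. Bore diameter 22 mm, vertical. Keyway 10 mm wide, on the +x side only, out to 19.5 mm from the axis, full depth. Key off the keyway: the shaft stops with its tip 20 mm below the face, key resting on the face. Home: tip 46 mm below, collar on the face.
- ejector (a joint): Travel (m) of the spring ejector, a brass disc of diameter 16 mm in the bore: 0 at rest, its top then 34 mm below the hub face; grows as it is pushed down; 0.012 with the shaft fully home. The spring pushes up with about 4 N at first touch and 8.5 N at home; it lifts the shaft out by itself when released.
- plain_mandrel: Bystander: steel mandrel without a key, round shank of 20 mm, round head of diameter 26 mm, 90 mm tall, standing in another hole of the block. Origin: centre of its lower tip.
- disc_cutter: Bystander: steel disc cutter without a key, round shank of 20 mm, disc of diameter 42 mm near the top, 88 mm tall, standing in another hole of the block. Origin: centre of its lower tip.
- cup_a: Bystander: dry unfired clay cup, diameter 54 mm, 34 mm tall, on the table. Origin: centre of its underside.
- cup_b: Bystander: a second clay cup of the same size and origin.
- cup_c: Bystander: a third clay cup of the same size and origin.
- pulley: Aluminium V-belt pulley, fixed hub up on a grey foot 130 x 110 mm; it does not turn. Diameter 104 mm, rim top 49 mm and hub face 70 mm above the table; hub diameter 53 mm. Origin under the foot's centre, straight below the bore's mouth, axes as the mouth's.
- shaft_key (a point): Middle of the key's lower end, at x=14, z=20 mm on the shaft, axes as the shaft's. The key runs from z=20 to 46 mm, is 8 mm wide (y) and stands out to x=+18 mm, on the +x side only.
- shaft_collar (a point): On the shaft's axis at z=46 mm: underside of the round collar (diameter 28 mm, 6 mm thick), the stop that lands on the hub face. Above it a round neck of 20 mm up to z=58 mm.
- shaft_head (a point): On the shaft's axis at z=78 mm: middle of the grip head, z=58 to 98 mm, with two flats: 22 mm long (along x), 18 mm thick (along y). Grip it from above across the 18 mm.
- rack: Wooden tool block, fixed, 75 x 215 x 40 mm tall, origin under its centre. Three holes, 18 mm deep and 23 mm wide, in a row along its y, 75 mm apart; the three tools swap holes from start to start. Block and pulley stand one left and one right of the robot, either way round.
Mind the look-alikes: they are no part of the job. What is shaped like the shaft but blue is not meant.

How it is judged (in metres and radians):
On the way, in this order (a step that is already met when the one before it is completed fails the run):
1. the shaft is lifted clear of the tool block (height (world z) of shaft above 0.05 m), for 0.1 s.
2. the key has entered the keyway (z of shaft in the frame of hub_mouth below -0.024 m and horizontal distance between shaft and hub_mouth below 0.004 m and angle between the x axis of shaft and the x axis of hub_mouth, either way round below 0.25 rad), for 0.1 s.
At the end, for the whole second after the job is handed in: The shaft's tip is at least 44 mm below the hub face (46 is fully home), within 3 mm of the bore's axis, within 0.08 rad of upright, key in the keyway (0.25 rad), the ejector pressed more than 9.5 mm, the shaft at rest and the fingers still bearing on it with more than 3 N (z of shaft in the frame of hub_mouth below -0.044 m and horizontal distance between shaft and hub_mouth below 0.003 m and angle between shaft's own z axis and vertical below 0.08 rad and angle between the x axis of shaft and the x axis of hub_mouth, either way round below 0.25 rad and value of joint ejector above 0.0095 m and contact force between the fingers and shaft above 3 N and linear speed of shaft below 0.02 m/s); the arm keeps its last pose, push and grip.
It fails at once if the shaft presses on the pulley with more than 40 N (contact force between shaft and pulley above 40 N).
It fails at once if the robot presses on the pulley with more than 40 N (contact force between the arm and pulley above 40 N).
It fails at once if another tool leaves its place in the block, or a clay cup is shifted by more than 20 mm (distance of any of plain_mandrel, disc_cutter, cup_a, cup_b, cup_c from where it was at the start of the episode above 0.02 m).
It fails at once if a tool in the block or a clay cup is knocked over (angle between any of plain_mandrel, disc_cutter, cup_a, cup_b, cup_c's own z axis and vertical above 0.5 rad).
It also fails if it takes over 54 s, if anything falls off the work surface, if the arm or the gripper's body presses on something with over 40 N, if the wrist force passes 120 N, or if a joint passes its speed limit or range.

ROBOT

A 7-joint arm with a two-finger parallel gripper is mounted at the origin on the work surface. World frame = base frame: x ahead of the robot, y to its left, z up, the work surface at z = 0. Lengths are in m, angles in degrees, forces in N, time in s.
With the tool pointing down it reaches from about 0.4 to 0.925 m from the base axis. Payload 5.6 kg.
Tool frame: the origin (TCP) lies at the very end of the fingers, on their centre line; the grasp point (between the pads) lies 19 mm behind it (grip_point_offset is the distance from the TCP to the grasp point, in m); x points along the fingers, y is the direction in which the jaws open and shut, and the axes are right-handed (so a half turn about x gives the same grasp; the last joint's range is limited). The gripper opens to 85 mm and grips with 20 to 120 N. Pads are 22 mm wide; open, the fingers measure 114 mm over their backs; the gripper's body (76 mm by 85 mm) begins 54 mm behind the grasp point. The pads swing forward as they close: fully open they stand 13 mm farther back than shut.
Start: joints at [66.406, 26.786, -0.665, 91.828, 0.344, 61.387, -3.226], TCP at [0.234, -0.606, 0.231] pointing down, gripper open.
Joint ranges: [-144.91, 144.91], [-17.63, 115.5], [-89.93, 88.59], [15.96, 139.68], [-74.01, 254.01], [8.47, 105.57], [-167.45, 167.45]. Speed limits (degrees/s): [147.25, 147.25, 180, 180, 180, 180, 180].

INTERFACE

Orientations are given as a 3x3 rotation matrix whose columns are the frame's x, y, z axes.
In Python, from bench import * gives the robot as it stands.
- The arm moves only by the tool arm_command, never from a script. Its argument "moves" is a list that holds one entry, the list of rows, each a list of 7 numbers: the opening, from -1 (shut) to 1 (fully open), so that 0 is half open, then the shift along the tool's x, y, z in cm, then the turn, a rotation vector about the tool's x, y, z in degrees. In form: [[[claw, x, y, z, rx, ry, rz], ...]]. A call has 1 to 12 rows; each row is the pose to reach, as a shift and turn from the pose commanded when the call began, along the tool's axes at that moment; what a row does not reach only later rows make up. A row lasts 1/12 s, in which the tool goes at most 41.7 mm and 7.16 degrees, less where a joint would pass 70% of its speed; a pose out of reach is approached as far as the arm can. A call with a gripper value outside its range is refused whole. The fingers move at their own pace and stop on an object; "grip_force" is the grip in N (left out, the last holds). Time passes only in rows, so rows that repeat a pose let the fingers close. It gives the time, the measured TCP pose, the force and the opening at its end, in the units of the state.
- read_state(): the state, without advancing time (a new reading comes with each control period).
- camera(name): name is "side" or "top"; returns a dict with "color" (480x640x3 uint8, red, green, blue), "range_z" (480x640 float32, m along the optical axis (not along the pixel's ray), 0 where there is no reading), "mtx" (3x3 intrinsics, pixels), "k1" (the pictures are not rectified: a ray, as slopes to the right and down, at radius r is drawn at 1 + k1 r^2 times it, then the intrinsics apply), "rvec" (rotation vector, rad) and "tvec" (3), from world to camera coordinates, as OpenCV has them. Camera axes: x right, y down, z forward; pixel columns grow to the right and rows downward; lengths in m; the calibration is good to about 2 mm. A picture is of the moment at which its call begins.
- close_job(): hands the job in, once; it reports no verdict.
The state is a dict: "t": time; "qpos": joint angles; "dq": joint speeds; "effort": joint torques, N m; "tool_pos": TCP position; "tool_rot": TCP orientation; "force": force on the tool from outside, world axes, zero at the start; "wrist_torque": the same for the moment, N m; "opening": opening from 0.0 (shut) to 1.0 (fully open).
Only numpy, scipy, OpenCV 4.12 (cv2) and the standard library are available. Lean on these libraries where they do the work, as an engineer would, in place of code of your own. Each camera call takes 0.05 s, during which the arm holds its last target.

## Working session

There is one attempt and no reset: what is moved stays moved. The work goes in short steps, Python scripts to look and compute and a tool call to move; the robot and the scene stay as the last step left them, time stands still between calls to the robot, and variables do not carry over. Pictures are saved under pics/ and viewed, and the job is handed in when it is done.

Besides the shell and the picture viewer there is one more tool, called after "Call:" as name([rows], argument=value, ...), one row to a line, values as JSON. arm_command: Moves the arm, as the interface text tells. Its arguments: {"type":"object","properties":{"moves":{"type":"array"},"grip_force":{"type":"number"}},"required":["moves"]}

```bash
ls; mkdir -p pics
python3 - <<'E'
from bench import *
import cv2,numpy as np
s=read_state();print(s)
for n in("side","top"):
    c=camera(n);cv2.imwrite(f"pics/{n}0.png",c["color"][:,:,::-1]);np.savez(f"{n}0.npz",**c)
    print(n,c["mtx"],c["k1"],c["rvec"],c["tvec"])
E
```

```text
pics
{'t': 0.0, 'qpos': array([66.40466353, 26.83693176, -0.66456899, 91.88031589,  0.34306231,
       61.38512362, -3.22649533]), 'dq': array([-0.01557602,  0.08819868,  0.02587148, -0.01001887,  0.04023567,
       -0.00803964, -0.07117065]), 'effort': array([ 8.20526820e-04, -5.32394743e+01,  2.16036953e-02, -2.51300687e+01,
        1.13559884e-02,  7.70401239e-03, -1.75998207e-05]), 'tool_pos': array([ 0.23407368, -0.60580632,  0.23033213]), 'tool_rot': array([[-7.36098195e-04,  3.60430325e-01, -9.32785848e-01],
       [ 1.59005087e-03, -9.32784500e-01, -3.60431059e-01],
       [-9.99998465e-01, -1.74848961e-03,  1.13518433e-04]]), 'force': array([ 0.09432803, -0.41527501, -0.51874509]), 'wrist_torque': array([-0.00499057,  0.02613919, -0.00281791]), 'opening': 1.0035334120945194}
side [[515.38726105   0.         322.17778352]
 [  0.         515.38726105 234.2463358 ]
 [  0.           0.           1.        ]] 0.023179788052464356 [ 2.15252003 -0.10023457  0.06549901] [-0.51646456  0.10086413  1.05565818]
top [[516.84040105   0.         322.42086834]
 [  0.         516.84040105 240.93125923]
 [  0.           0.           1.        ]] -0.15390055246045453 [ 2.13573846 -2.11732125  0.15449532] [0.00564679 0.53607913 0.95735658]
```

View pics/side0.png

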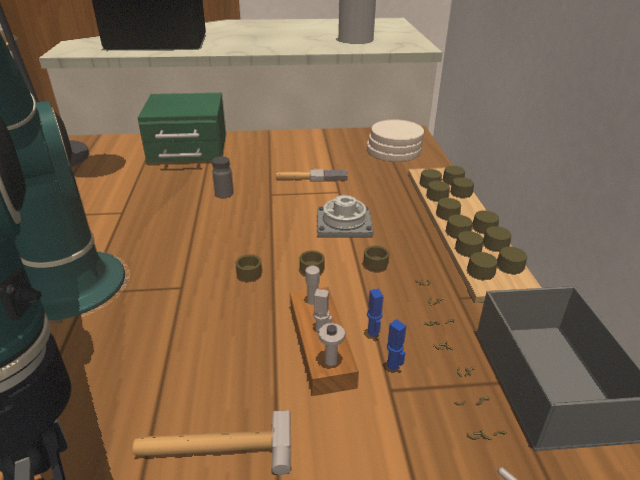

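View pics/top0.png

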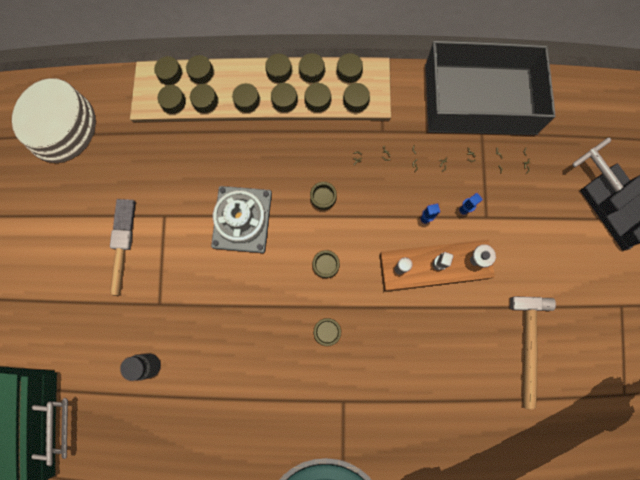

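Candidates: three tools in the block, seen in the top view at (404,266) round head, (443,261) rectangular head and (483,257) disc. Two blue look-alikes stand at (430,214) and (470,204). The middle tool fits the shaft, so I'll confirm it in a crop.

Run:
```python
import cv2,numpy as np
t=cv2.imread("pics/top0.png");s=cv2.imread("pics/side0.png")
a=cv2.resize(t[230:300,375:505],None,fx=6,fy=6,interpolation=cv2.INTER_CUBIC);cv2.imwrite("pics/tz.png",a)
a=cv2.resize(t[180:260,205:280],None,fx=7,fy=7,interpolation=cv2.INTER_CUBIC);cv2.imwrite("pics/tp.png",a)
a=cv2.resize(s[255:395,280:420],None,fx=4,fy=4,interpolation=cv2.INTER_CUBIC)
b=cv2.resize(s[185:245,310:380],None,fx=3,fy=3,interpolation=cv2.INTER_CUBIC)
o=np.zeros((560,780,3),np.uint8);o[:,:560]=a;o[:180,570:780]=b;cv2.imwrite("pics/sz.png",o)
```

```text
(no output)
```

View pics/tz.png

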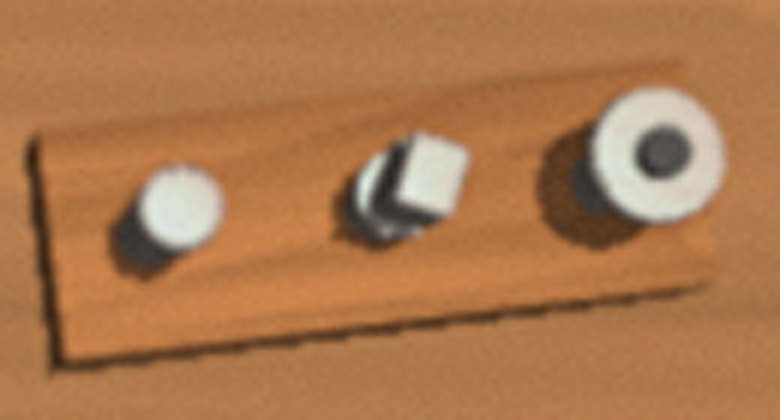

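View pics/tp.png

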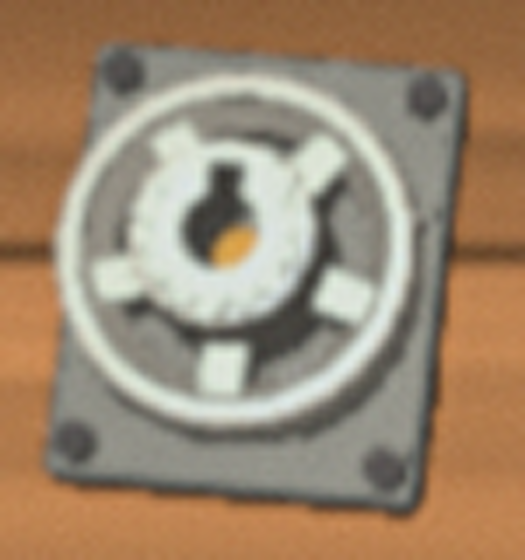

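View pics/sz.png

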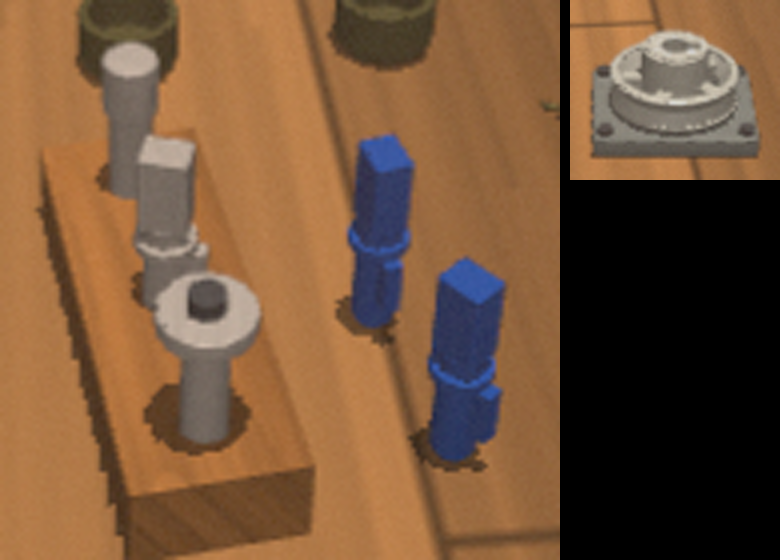

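The crop shows that the middle tool has the rectangular head and a collar with a key (side view, key on the right at crop (200,250), towards +x). The outer tools are round and disc-headed, and the blue ones are decoys. The keyway in the hub points up in the top view, which is roughly +x. Next I'll measure.

```bash
cat > h.py <<'E'
import cv2,numpy as np
class Cam:
    def __init__(s,c):
        s.K=np.array(c["mtx"]);s.k=float(c["k1"]);s.R=cv2.Rodrigues(np.array(c["rvec"],float))[0];s.t=np.array(c["tvec"],float).ravel()
        s.C=-s.R.T@s.t;s.d=np.array([s.k,0,0,0,0.]);s.rv=np.array(c["rvec"],float)
    def ray(s,p):
        n=cv2.undistortPoints(np.array(p,float).reshape(-1,1,2),s.K,s.d).reshape(-1,2)
        return np.c_[n,np.ones(len(n))]@s.R
    def plane(s,p,z):
        r=s.ray(p);return s.C+r*((z-s.C[2])/r[:,2])[:,None]
    def proj(s,X): return cv2.projectPoints(np.array(X,float).reshape(-1,1,3),s.rv,s.t,s.K,s.d)[0].reshape(-1,2)
def tri(a,pa,b,pb):
    ra=a.ray([pa])[0];rb=b.ray([pb])[0];ra/=np.linalg.norm(ra);rb/=np.linalg.norm(rb)
    u=np.linalg.lstsq(np.c_[ra,-rb],b.C-a.C,rcond=None)[0];A=a.C+u[0]*ra;B=b.C+u[1]*rb
    return (A+B)/2,np.linalg.norm(A-B)
def cloud(cam,c):
    z=c["range_z"];v,u=np.mgrid[:480,:640];r=cam.ray(np.c_[u.ravel(),v.ravel()])
    P=cam.C+r*z.ravel()[:,None];P[z.ravel()==0]=np.nan;return P.reshape(480,640,3)
E
python3 - <<'E'
from h import *
T=np.load("top0.npz");S=np.load("side0.npz");t=Cam(T);s=Cam(S)
print("C",t.C,s.C)
ct=cloud(t,T);cs=cloud(s,S)
# head top: cloud points
def comp(cam,cl,c,box,zlo,zhi,name,mn=10):
    x0,x1,y0,y1=box
    m=np.zeros((480,640),np.uint8);z=cl[...,2];m[y0:y1,x0:x1]=((z>zlo)&(z<zhi))[y0:y1,x0:x1]
    n,l,st,ce=cv2.connectedComponentsWithStats(m)
    for i in range(1,n):
        if st[i,4]>=mn:
            P=cl[l==i];rect=cv2.minAreaRect((P[:,:2]*1000).astype(np.float32));print(name,st[i],ce[i].round(1),P.mean(0).round(4),[np.round(q,1) for q in rect])
comp(t,ct,T,(380,500,235,285),.095,.14,"top rack")
comp(s,cs,S,(280,360,255,375),.095,.14,"side rack")
comp(t,ct,T,(205,280,180,260),.062,.08,"hub top")
comp(s,cs,S,(310,380,185,245),.062,.08,"hub side")
for box,cl,n in(((380,500,235,285),ct,"t"),):
    pass
print(t.proj([[.5,-.2,.12],[.55,-.2,.12],[.5,-.25,.12]]),s.proj([[.5,-.2,.12],[.55,-.2,.12],[.5,-.25,.12]]))
E
```

```text
C [ 0.37196591 -0.01000743  1.03222359] [ 0.42807776 -0.87134624  0.66994669]
top rack [473 244  23  23 410] [484.  255.3] [ 0.5017 -0.2873  0.1031] [array([ 502.4, -288.6]), array([40.4, 41.9]), np.float64(45.3)]
top rack [438 252  16  15 168] [445.5 259.2] [ 0.4923 -0.2123  0.1167] [array([ 493. , -214.1]), array([19.7, 22.3]), np.float64(71.7)]
top rack [397 257  15  15 167] [404.3 264.1] [ 0.4837 -0.1386  0.1109] [array([ 484.4, -139.2]), array([24.9, 23.5]), np.float64(3.6)]
side rack [306 266  14  16 197] [312.5 273.5] [ 0.4863 -0.1479  0.1074] [array([ 486.6, -144.6]), array([25.8, 24.4]), np.float64(60.1)]
side rack [314 289  15  20 251] [321.1 298.4] [ 0.4945 -0.2217  0.1119] [array([ 495.1, -217.5]), array([20.9, 22.6]), np.float64(75.3)]
side rack [319 323  27  23 471] [331.5 333.8] [ 0.5036 -0.2959  0.1032] [array([ 504.8, -291.3]), array([42.9, 40.6]), np.float64(68.5)]
hub top [224 200  27  27 453] [236.4 213.5] [0.5841 0.1755 0.0695] [array([586. , 175.6]), array([51.2, 50.4]), np.float64(7.0)]
hub side [334 196  23  14 236] [345. 202.] [0.5885 0.1677 0.0683] [array([589.8, 170.2]), array([51. , 50.9]), np.float64(20.9)]
[[438.97907075 254.67638805]
 [438.24226173 227.21765999]
 [466.46362218 254.82664006]] [[323.14043385 286.0834962 ]
 [352.59777376 284.44797788]
 [326.23266698 305.85741853]]
```

Run:
```python
from h import *
T=np.load("top0.npz");S=np.load("side0.npz");t=Cam(T);s=Cam(S)
def quad(C,cam,box,zh,thr,name):
    x0,x1,y0,y1=box;f=8
    g=cv2.cvtColor(C["color"],cv2.COLOR_RGB2HSV);im=C["color"][y0:y1,x0:x1].min(2)
    big=cv2.resize(im,None,fx=f,fy=f,interpolation=cv2.INTER_CUBIC)
    m=(big>thr).astype(np.uint8);cs,_=cv2.findContours(m,0,2)
    out=[]
    for c in sorted(cs,key=cv2.contourArea)[::-1][:3]:
        p=(c.reshape(-1,2)+.5)/f-.5+[x0,y0]
        W=cam.plane(p,zh);r=cv2.minAreaRect((W[:,:2]*1000).astype(np.float32))
        M=cv2.moments((W[:,:2]*1e3).astype(np.float32).reshape(-1,1,2));cen=[M['m10']/M['m00'],M['m01']/M['m00']] if M['m00'] else None
        pm=cv2.moments(p.astype(np.float32).reshape(-1,1,2));pc=(pm['m10']/pm['m00'],pm['m01']/pm['m00']) if pm['m00'] else None
        print(name,thr,zh,"rect",np.round(r[0],1),np.round(r[1],1),round(r[2],1),"cen",np.round(cen,1) if cen else 0,"px",pc)
        out.append(pc)
    return out
for thr in(130,150,170):
    a=quad(T,t,(437,458,249,270),.120,thr,"top")
    b=quad(S,s,(312,332,286,302),.120,thr,"side")
    print("tri",tri(t,a[0],s,b[0]))
for thr in (140,160):
    a=quad(T,t,(220,256,195,232),.07,thr,"hubtop")
print(T["color"][256:268,436:456].min(2));print(S["color"][286:304,312:332].min(2))
```

```text
top 130 0.12 rect [ 493. -214.] [17.5 21.8] 71.6 cen [ 492.9 -213.9] px (446.7375812111727, 258.63945499596906)
top 130 0.12 rect [ 494.3 -197.3] [3.6 9.1] 88.6 cen [ 495.2 -196.9] px (437.3433061821219, 257.3297827903091)
side 130 0.12 rect [ 495.1 -216.7] [17.7 20.6] 72.4 cen [ 494.9 -216.8] px (321.09216852226723, 292.72196356275305)
tri (array([ 0.49420704, -0.21438887,  0.11776098]), np.float64(0.0019523993931473277))
top 150 0.12 rect [ 493.  -213.9] [16.6 20.8] 71.8 cen [ 492.9 -213.8] px (446.7135864987233, 258.6485907104688)
top 150 0.12 rect [ 494.4 -197.1] [3.2 7.5] 88.6 cen [ 495.2 -196.7] px (437.22098214285717, 257.35193452380946)
side 150 0.12 rect [ 495.2 -216.5] [15.7 18.8] 72.9 cen [ 495.  -216.9] px (321.1201795433426, 292.7417225319704)
tri (array([ 0.49422863, -0.21436169,  0.11768845]), np.float64(0.002009321649416368))
top 170 0.12 rect [ 493.  -213.8] [15.6 19.9] 72.2 cen [ 492.9 -213.8] px (446.67358745667497, 258.66559101231024)
top 170 0.12 rect [ 494.7 -196.7] [2.5 5.7] 88.6 cen [ 495.2 -196.5] px (437.08976628895186, 257.3409466477809)Traceback (most recent call last):
  File "<stdin>", line 20, in <module>
IndexError: list index out of range
```

```bash
python3 - <<'E'
from h import *
T=np.load("top0.npz");S=np.load("side0.npz");t=Cam(T);s=Cam(S)
print("key side +:",[s.proj([[.494+.016*c,-.2143+.016*d,.06]]).round(1) for c,d in((.951,-.309),(-.951,.309))], "axis",s.proj([[.494,-.2143,.06]]))
# rectified metric views at z=.07, 0.25mm/px
cx,cy,N=.587,.174,520
for C,cam,n in((T,t,"top"),(S,s,"side")):
    yy,xx=np.mgrid[:N,:N];X=cx+(N/2-yy)*.00015;Y=cy-(xx-N/2)*.00015
    p=cam.proj(np.c_[X.ravel(),Y.ravel(),np.full(N*N,.07)]).astype(np.float32).reshape(N,N,2)
    o=cv2.remap(C["color"],p[...,0],p[...,1],cv2.INTER_CUBIC)[:,:,::-1].copy()
    for k in range(0,N,67): cv2.line(o,(k+int(N/2)%67,0),(k+int(N/2)%67,N),(0,0,255) if 0 else (200,100,0),1);cv2.line(o,(0,k+int(N/2)%67),(N,k+int(N/2)%67),(200,100,0),1)
    cv2.circle(o,(N//2,N//2),3,(0,0,255),-1)
    cv2.imwrite(f"pics/hub_{n}.png",o)
E
python3 -c "
import cv2,numpy as np
a=cv2.imread('pics/hub_top.png');b=cv2.imread('pics/hub_side.png');o=np.hstack([a[:,60:460],b[:,60:460]]);cv2.imwrite('pics/hub2.png',o)"
```

```text
key side +: [array([[329.3, 320.2]]), array([[311.1, 317.3]])] axis [[320.16624211 318.73244617]]
```

View pics/hub2.png

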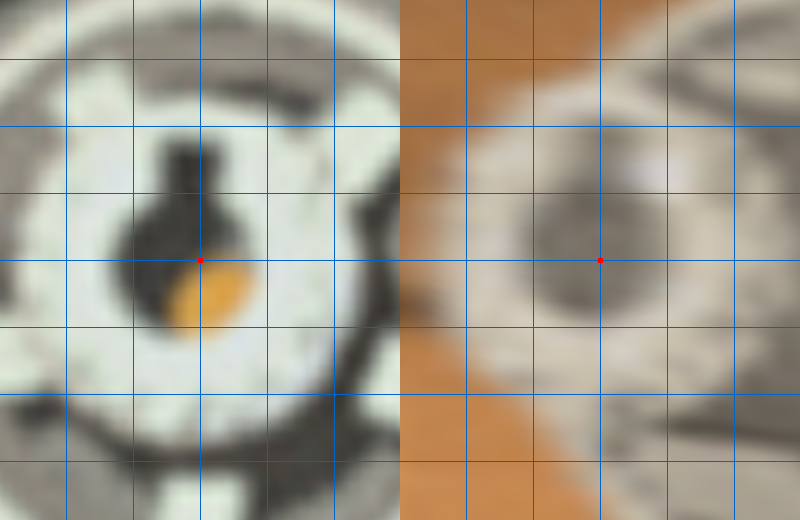

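Run:
```python
from h import *
T=np.load("top0.npz");S=np.load("side0.npz");t=Cam(T);s=Cam(S)
# foot: not-wood pixels (low saturation)
for C,cam,box,n in((T,t,(200,285,175,262),"top"),(S,s,(305,385,185,245),"side")):
    x0,x1,y0,y1=box;h=cv2.cvtColor(C["color"],cv2.COLOR_RGB2HSV)[y0:y1,x0:x1,1]
    b=cv2.resize(h,None,fx=6,fy=6,interpolation=cv2.INTER_CUBIC);m=(b<90).astype(np.uint8)
    c=max(cv2.findContours(m,0,2)[0],key=cv2.contourArea);p=(c.reshape(-1,2)+.5)/6-.5+[x0,y0]
    hull=cv2.convexHull(p.astype(np.float32)).reshape(-1,2)
    ap=cv2.approxPolyDP(hull.reshape(-1,1,2),2.5,True).reshape(-1,2)
    z=cloud(cam,C)[...,2];
    for zz in(.012,.02):
        W=cam.plane(ap,zz);print(n,zz,(W[:,:2]*1e3).round(1).tolist())
        W=cam.plane(p,zz);print(cv2.minAreaRect((W[:,:2]*1e3).astype(np.float32)))
ct=cloud(t,T);print("foot z",ct[[188,188,248,248],[225,262,218,258],2], ct[190:247:8,217,2])
# keyway dir: dark pixels in hub top view
p=t.plane([[221/7+205-.43,215/7+180-.43]],.07)
im=T["color"][195:232,220:256].min(2);b=cv2.resize(im,None,fx=8,fy=8,interpolation=cv2.INTER_CUBIC)
for thr in(110,130,150):
    m=(b<thr).astype(np.uint8);n,l,st,ce=cv2.connectedComponentsWithStats(m)
    v,u=np.nonzero(l==l[int((205-195)*8),int((237.0-220)*8)])
    W=t.plane(np.c_[(u+.5)/8-.5+220,(v+.5)/8-.5+195],.07)
    k=(W[:,0]>.601)&(W[:,0]<.604)&(abs(W[:,1]-.175)<.01);print(thr,len(W),"keyway mid y at x~.6025",W[k,1].mean(),np.ptp(W[k,1]),"xmax",W[abs(W[:,1]-.175)<.006,0].max())
```

```text
top 0.012 [[654.2, 225.6], [645.3, 118.0], [517.2, 129.2], [528.2, 235.5], [595.4, 237.3]]
((586.4702758789062, 179.2874298095703), (117.09951782226562, 131.75816345214844), 85.23977661132812)
top 0.02 [[651.9, 223.7], [643.2, 117.0], [516.1, 128.1], [527.0, 233.6], [593.6, 235.4]]
((584.7881469726562, 177.80308532714844), (116.18131256103516, 130.72499084472656), 85.23975372314453)
side 0.012 [[658.1, 224.4], [643.0, 102.4], [519.6, 116.4], [529.6, 236.8], [590.6, 301.3], [629.4, 289.1]]
((591.3803100585938, 204.66152954101562), (197.8861541748047, 131.2818603515625), 85.1279067993164)
side 0.02 [[655.3, 211.0], [640.4, 90.5], [518.5, 104.3], [528.4, 223.3], [588.6, 287.0], [626.9, 275.0]]
((589.394775390625, 191.5783233642578), (195.4800567626953, 129.68560791015625), 85.12789154052734)
foot z [ 1.83987680e-02 -4.04719317e-05  1.19670486e-02  2.40252169e-02] [-0.00118071 -0.00191222  0.04695387  0.04618758  0.04580241  0.04637981
  0.01910747  0.02013354]
110 5813 keyway mid y at x~.6025 0.1753262886142605 0.007615648277723236 xmax 0.6043000154270125
130 6566 keyway mid y at x~.6025 0.17536426184294854 0.008803146968242331 xmax 0.604795105617302
150 7328 keyway mid y at x~.6025 0.17539490051517193 0.009809181930603789 xmax 0.6052902938939818
```

Measured: the shaft head is at about (0.494, -0.214, 0.118), against an expected z of 0.120, and its long axis is at -18°, key towards +x. The hub is at about (0.587, 0.176) with yaw -5°. The two views differ by 2–3 mm in the same way for both, so their relative displacement is good. I'll move above the shaft with the jaws partly open, so they clear the cutter disc.

Call:
arm_command([
  [[-0.05,0.2,-2,-2.8,3,0,0],[-0.05,0.4,-4.4,-6.2,6.5,0,0],[-0.05,0.6,-6.8,-9.6,10,0,0],[-0.05,0.8,-9.2,-13,13.5,0,0],[-0.05,1,-11.6,-16.4,17,0,0],[-0.05,1.2,-14,-19.8,20.5,0,0],[-0.05,1.4,-16.4,-23.2,24,0,0],[-0.05,1.6,-18.8,-26.6,27.5,0,0],[-0.05,1.8,-21.2,-30,31,0,0],[-0.05,2,-23.6,-33.4,34.5,0,0],[-0.05,2,-26,-36.8,38,0,0],[-0.05,2,-27.2,-38.4,39,0,0]],
], grip_force=40)

```text
t: 1.1
tool_pos: [0.497, -0.2084, 0.211]
tool_rot: [[0.001, -0.303, -0.953], [0.002, -0.953, 0.303], [-1.0, -0.002, -0.0]]
force: [0.3, 0.6, -0.3]
opening: 0.478
```

Run:
```python
from bench import *
import cv2,numpy as np
for n in("side","top"):
    c=camera(n);cv2.imwrite(f"pics/{n}1.png",c["color"][:,:,::-1]);np.savez(f"{n}1.npz",**c)
s=read_state();print(s["t"],s["tool_pos"],s["tool_rot"],s["opening"],s["qpos"],s["force"])
a=cv2.imread("pics/side1.png")[150:390,220:460];b=cv2.imread("pics/top1.png")[180:300,380:500]
cv2.imwrite("pics/c1.png",np.hstack([cv2.resize(a,(400,400)),cv2.resize(b,(400,400))]))
```

```text
1.2 [ 0.49668862 -0.20916736  0.21096854] [[ 4.02547346e-04 -2.99240308e-01 -9.54177696e-01]
 [ 1.93181142e-03 -9.54175760e-01  2.99240516e-01]
 [-9.99998053e-01 -1.96374985e-03  1.93974926e-04]] 0.47482409494638395 [ 23.72824542  17.7279969   -5.27229285 108.34506538   1.84264454
  54.02501593 -89.79003885] [-0.03320541 -0.12345122 -0.29221412]
```

View pics/c1.png

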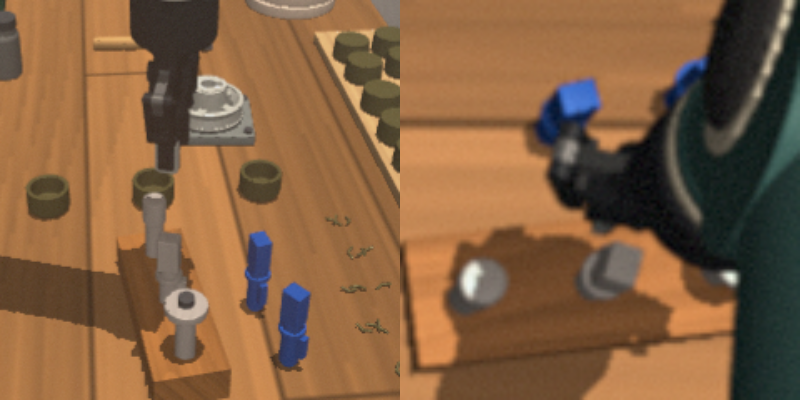

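Call:
arm_command([
  [[-0.05,1.5,0,0,0,0,0],[-0.05,3,0,0,0,0,0],[-0.05,4,0,0,0,0,0],[-0.05,4,0,0,0,0,0],[-0.05,4,0,0,0,0,0]],
])

```text
t: 1.62
tool_pos: [0.4938, -0.2148, 0.1708]
tool_rot: [[-0.002, -0.308, -0.951], [0.0, -0.951, 0.308], [-1.0, 0.0, 0.002]]
force: [-0.5, -1.1, 1.0]
opening: 0.475
```

Run:
```python
from bench import *
from h import *
st=read_state();print(st["t"],st["tool_pos"],st["tool_rot"].round(4),st["opening"])
o=[]
for n in("side","top"):
    c=camera(n);cv2.imwrite(f"pics/{n}2.png",c["color"][:,:,::-1]);np.savez(f"{n}2.npz",**c)
    k=Cam(c);p=st["tool_pos"];R=st["tool_rot"];
    pts=[p,p+R[:,1]*.02,p-R[:,1]*.02,p-R[:,0]*.019]
    q=k.proj(pts);print(n,q.round(1))
    x,y=q[0].astype(int);im=c["color"][y-50:y+50,x-50:x+50,::-1].copy();im=cv2.resize(im,(400,400),interpolation=cv2.INTER_CUBIC)
    for u,v in q: cv2.circle(im,(int((u-x+50)*4),int((v-y+50)*4)),2,(0,0,255),-1)
    o.append(im)
cv2.imwrite("pics/c2.png",np.hstack(o))
```

```text
1.6167 [ 0.49375555 -0.21475249  0.17079589] [[-1.500e-03 -3.079e-01 -9.514e-01]
 [ 3.000e-04 -9.514e-01  3.079e-01]
 [-1.000e+00  2.000e-04  1.600e-03]] 0.4746717907695714
side [[320.5 267.4]
 [317.7 274.9]
 [323.1 260.2]
 [320.6 257.8]]
top [[453.7 254.2]
 [464.9 257.9]
 [442.6 250.6]
 [456.4 252.6]]
```

View pics/c2.png

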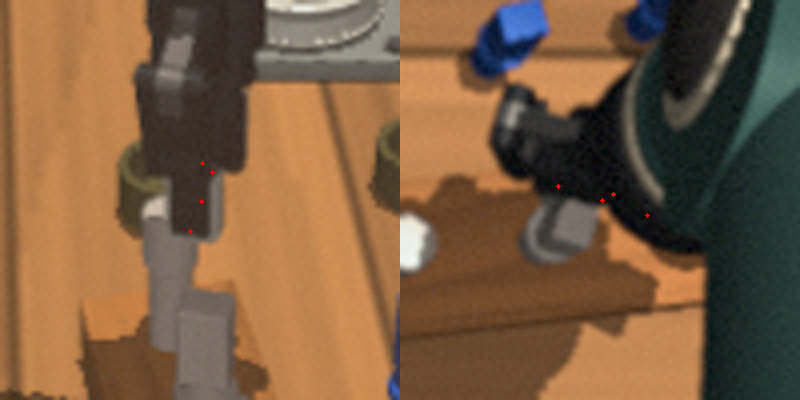

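Call:
arm_command([
  [[-0.05,1.5,0,-0.05,0,0,0],[-0.05,3.2,0,-0.05,0,0,0],[-0.05,4.8,0,-0.05,0,0,0],[-0.05,6.2,0,-0.05,0,0,0],[-0.05,7.4,0,-0.05,0,0,0],[-0.05,8.2,0,-0.05,0,0,0],[-0.05,8.6,0,-0.05,0,0,0],[-0.05,8.6,0,-0.05,0,0,0],[-0.05,8.6,0,-0.05,0,0,0]],
])

```text
t: 2.47
tool_pos: [0.4953, -0.2145, 0.0857]
tool_rot: [[0.001, -0.307, -0.952], [-0.0, -0.952, 0.307], [-1.0, 0.0, -0.001]]
force: [-0.9, -0.4, -0.6]
opening: 0.474
```

Run:
```python
from bench import *
from h import *
st=read_state();print(st["t"],st["tool_pos"],st["opening"],st["force"])
o=[]
for n in("side",):
    c=camera(n);im=c["color"][230:330,270:370,::-1];cv2.imwrite("pics/c3.png",cv2.resize(im,(500,500),interpolation=cv2.INTER_CUBIC))
```

```text
2.4667 [ 0.49531237 -0.21452083  0.08569457] 0.47377753921728677 [-0.85426312 -0.41736624 -0.55248366]
```

View pics/c3.png

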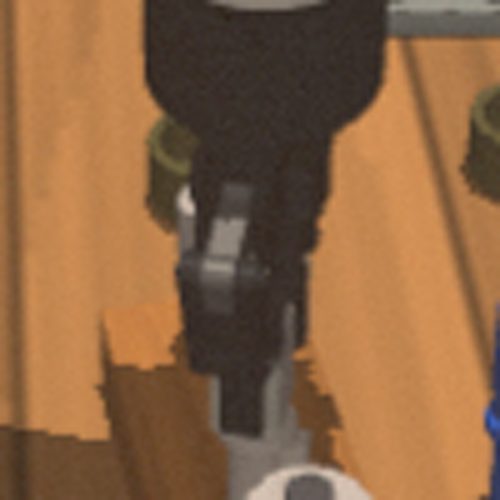

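The finger straddles the head, centred on it at crop (245,400), just above the collar, and nothing is touching. I'll close the jaws.

Call:
arm_command([
  [[-0.4,0,0,0,0,0,0],[-0.6,0,0,0,0,0,0],[-0.8,0,0,0,0,0,0],[-1,0,0,0,0,0,0],[-1,0,0,0,0,0,0],[-1,0,0,0,0,0,0],[-1,0,0,0,0,0,0],[-1,0,0,0,0,0,0]],
], grip_force=60)

```text
t: 3.18
tool_pos: [0.4954, -0.2146, 0.086]
tool_rot: [[0.001, -0.307, -0.952], [-0.001, -0.952, 0.307], [-1.0, 0.0, -0.001]]
force: [-1.4, -0.3, 6.6]
opening: 0.206
```

Call:
arm_command([
  [[-1,-0.5,0,0,0,0,0],[-1,-1.5,0,0,0,0,0],[-1,-3,0,0,0,0,0],[-1,-4.5,0,0,0,0,0],[-1,-6,0,0,0,0,0],[-1,-7.5,0,0,0,0,0],[-1,-9,0,0,0,0,0],[-1,-10,0,0,0,0,0],[-1,-10,0,0,0,0,0],[-1,-10,0,0,0,0,0]],
])

```text
t: 4.02
tool_pos: [0.4949, -0.2144, 0.1856]
tool_rot: [[0.001, -0.307, -0.952], [-0.0, -0.952, 0.307], [-1.0, 0.0, -0.001]]
force: [-0.7, 0.4, -3.0]
opening: 0.204
```

Run:
```python
from bench import *
from h import *
st=read_state();print(st["t"],st["tool_pos"],st["tool_rot"].round(4),st["opening"],st["force"])
o=[]
for n in("side","top"):
    c=camera(n);np.savez(f"{n}4.npz",**c)
    k=Cam(c);p=st["tool_pos"]
    x,y=k.proj([p-[0,0,.03]])[0].astype(int);print(n,x,y)
    im=c["color"][y-40:y+40,x-40:x+40,::-1].copy();o.append(cv2.resize(im,(400,400),interpolation=cv2.INTER_CUBIC))
cv2.imwrite("pics/c4.png",np.hstack(o))
```

```text
4.0167 [ 0.49494086 -0.21437196  0.18563011] [[ 7.000e-04 -3.069e-01 -9.517e-01]
 [-4.000e-04 -9.517e-01  3.069e-01]
 [-1.000e+00  1.000e-04 -8.000e-04]] 0.20379267873402598 [-0.73506321  0.37844902 -3.03318292]
side 321 274
top 451 254
```

View pics/c4.png

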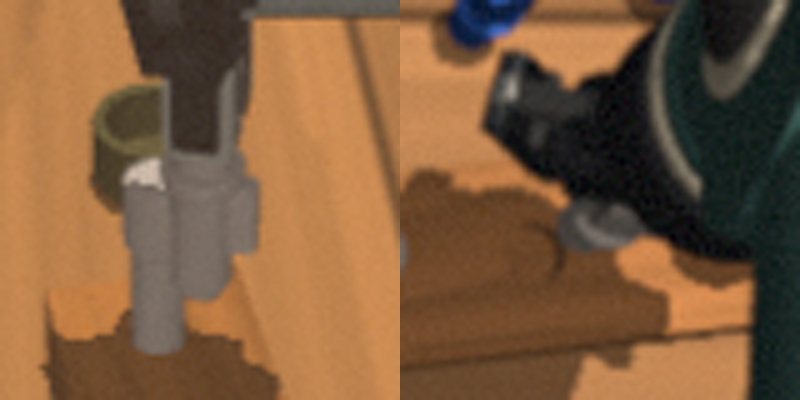

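The lifted shaft hangs upright (side crop pilot bottom (200,295), key at right (245,215)). The grip width is 17.4 mm, which matches the flats. Next I'll carry it above the hub.

Call:
arm_command([
  [[-1,0,-1.5,0.1,0,0,0],[-1,0,-4,0.3,-1,0,0],[-1,0,-7.5,0.6,-2,0,0],[-1,0,-11,0.9,-3,0,0],[-1,0,-14.5,1.2,-4.5,0,0],[-1,0,-18,1.5,-6,0,0],[-1,0,-21.5,1.7,-7.5,0,0],[-1,0,-25,2,-9,0,0],[-1,0,-28.5,2.3,-10,0,0],[-1,0,-32,2.5,-11,0,0],[-1,0,-34.5,2.7,-12,0,0],[-1,0,-36.5,2.9,-13,0,0]],
])

```text
t: 5.12
tool_pos: [0.5787, 0.1451, 0.1839]
tool_rot: [[-0.002, -0.081, -0.997], [0.001, -0.997, 0.081], [-1.0, -0.001, 0.002]]
force: [-0.2, 0.0, -1.9]
opening: 0.205
```

Run:
```python
from bench import *
st=read_state();print(st["t"],st["tool_pos"],st["tool_rot"].round(4),st["opening"],st["force"],st["qpos"])
```

```text
5.1167 [0.57874115 0.14511523 0.18387947] [[-2.200e-03 -8.130e-02 -9.967e-01]
 [ 8.000e-04 -9.967e-01  8.130e-02]
 [-1.000e+00 -6.000e-04  2.200e-03]] 0.2049250273652716 [-0.16305036  0.0420644  -1.92549745] [  -6.13292043   25.72691671  -14.42414199  101.19585199    7.56721519
   54.12970072 -118.3016758 ]
```

Call:
arm_command([
  [[-1,0.5,-1.5,-0.25,0,0,0],[-1,1,-2.6,-0.45,0,0,0],[-1,1.5,-3.2,-0.55,0,0,0],[-1,2,-3.45,-0.57,0,0,0],[-1,2,-3.45,-0.57,0,0,0],[-1,2,-3.45,-0.57,0,0,0]],
])

```text
t: 5.62
tool_pos: [0.5876, 0.1744, 0.1645]
tool_rot: [[-0.002, -0.086, -0.996], [-0.001, -0.996, 0.086], [-1.0, 0.001, 0.001]]
force: [-0.5, 0.2, -1.9]
opening: 0.205
```

Run:
```python
from bench import *
from h import *
st=read_state();print(st["t"],st["tool_pos"],st["tool_rot"].round(4),st["opening"],st["force"])
o=[]
for n in("side","top"):
    c=camera(n);np.savez(f"{n}5.npz",**c)
    k=Cam(c);p=st["tool_pos"]
    q=k.proj([p,p-[0,0,.062],[p[0],p[1],.07]]);print(n,q.round(1))
    x,y=q[1].astype(int);
    im=c["color"][y-35:y+35,x-35:x+35,::-1].copy();o.append(cv2.resize(im,(400,400),interpolation=cv2.INTER_CUBIC));print(x-35,y-35)
cv2.imwrite("pics/c5.png",np.hstack(o))
```

```text
5.6167 [0.58760148 0.17441299 0.16445094] [[-0.0016 -0.0862 -0.9963]
 [-0.0013 -0.9963  0.0862]
 [-1.      0.0014  0.0014]] 0.2047105562631873 [-0.47369313  0.23474224 -1.89218107]
side [[345.6 163.3]
 [344.7 187.7]
 [344.3 199.9]]
309 152
top [[227.3 199.8]
 [233.9 207.8]
 [237.  211.6]]
198 172
```

View pics/c5.png

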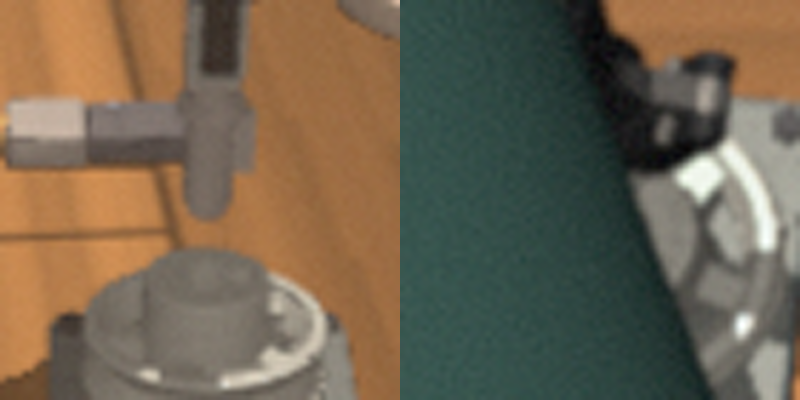

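Run:
```python
from h import *
C=np.load("side5.npz");k=Cam(C);g=C["color"].astype(int)
sat=cv2.cvtColor(C["color"],cv2.COLOR_RGB2HSV)[...,1].astype(float)
def edges(row,c0,c1,thr=90):
    s=sat[row,c0:c1];ix=np.arange(c0,c1);out=[]
    for i in range(len(s)-1):
        if (s[i]-thr)*(s[i+1]-thr)<0: out.append(round(ix[i]+(thr-s[i])/(s[i+1]-s[i]),2))
    return out
for r in range(176,192): print(r,edges(r,330,365))
print("gray"); gr=C["color"].mean(2)
for r in range(194,218,2): print(r,gr[r,328:364].astype(int))
q=k.proj([[.5876,.1744,z] for z in(.13,.12,.11,.10,.07,.06,.05)]);print(q.round(2))
```

```text
176 [np.float64(353.09)]
177 [np.float64(353.09)]
178 [np.float64(352.98)]
179 [np.float64(352.76)]
180 [np.float64(340.55), np.float64(352.71)]
181 [np.float64(340.84), np.float64(352.44)]
182 [np.float64(349.34)]
183 [np.float64(340.73), np.float64(348.88)]
184 [np.float64(340.82), np.float64(348.85)]
185 [np.float64(340.78), np.float64(348.84)]
186 [np.float64(340.84), np.float64(348.73)]
187 [np.float64(341.32), np.float64(348.37)]
188 [np.float64(341.57), np.float64(347.95)]
189 [np.float64(342.44), np.float64(347.2)]
190 []
191 []
gray
194 [144 145 140 138 143 139 136 135 136 132 112  91  89 106 118 119 119 117
 116 117 110 116 120 117 119 120 122 123 122 121 122 114 115 113 112 109]
196 [142 143 143 139 140 140 140 134 130 123 110 106 107 105 106 107 105 107
 103 105 106 109 107 112 116 118 121 121 125 120 119 119 115 114 113 113]
198 [142 144 143 141 138 136 128 114 109 105 104 106 104 105 110 112 115 116
 112 112 105 107 109 106 109 106 111 117 121 121 122 117 119 116 112 109]
200 [140 130 115 116 107 110 101 107 105 102 106 105 102 104 110 117 115 115
 114 108 109 114 117 1
[... 679 characters left out ...]
7 101  97 100 107 109 112 117 113 118 116 120 118 119
 120 122 117 117 114 115 110 106 107 102 102 105 109 131 133 137 143 168]
212 [111 115 119 117 117 114 102 100 105 109 111 113 116 116 119 123 122 121
 121 121 119 117 116 113 109 107 102 114 133 114  97 109 138 149 175 192]
214 [110 110 105 112 115 115 101 102 106 107 113 112 114 116 116 118 119 120
 118 119 116 115 116 112 110 109 143 188 193 194 193 187 184 191 175 130]
216 [ 99 106 113 115 115 122 139 137 125 105 107 105 103 103 104 104 108 120
 119 120 124 123 126 128 133 137 145 168 186 198 195 189 170 139 103  93]
[[345.09 177.06]
 [344.95 180.96]
 [344.81 184.82]
 [344.67 188.65]
 [344.25 199.92]
 [344.12 203.6 ]
 [343.98 207.26]]
```

Call:
arm_command([
  [[-1,0.7,0,0,0,0,0],[-1,1.4,0,0,0,0,0],[-1,2,0,0,0,0,0],[-1,2.2,0,0,0,0,0],[-1,2.2,0,0,0,0,0],[-1,2.2,0,0,0,0,0]],
])

```text
t: 6.22
tool_pos: [0.5878, 0.1758, 0.1429]
tool_rot: [[-0.001, -0.085, -0.996], [-0.0, -0.996, 0.085], [-1.0, 0.0, 0.001]]
force: [-0.2, 0.4, -1.6]
opening: 0.203
```

Run:
```python
from bench import *
from h import *
st=read_state();print(st["t"],st["tool_pos"],st["tool_rot"].round(4),st["force"])
c=camera("side");im=c["color"][165:235,305:385,::-1];cv2.imwrite("pics/c6.png",cv2.resize(im,(640,560),interpolation=cv2.INTER_CUBIC))
```

```text
6.2167 [0.587827   0.175815   0.14294412] [[-5.000e-04 -8.490e-02 -9.964e-01]
 [-1.000e-04 -9.964e-01  8.490e-02]
 [-1.000e+00  2.000e-04  5.000e-04]] [-0.24299112  0.36602414 -1.59491469]
```

View pics/c6.png

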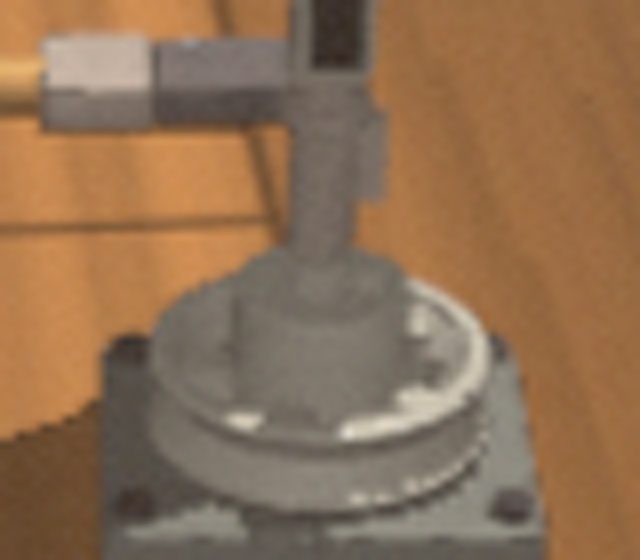

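The shaft hangs centred over the bore (side crop shaft at x≈322, hub centre at ≈320) and the arm has settled on target. I'll descend slowly, watching the force.

Call:
arm_command([
  [[-1,0.3,0,0,0,0,0],[-1,0.6,0,0,0,0,0],[-1,0.9,0,0,0,0,0],[-1,1.2,0,0,0,0,0],[-1,1.4,0,0,0,0,0],[-1,1.6,0,0,0,0,0],[-1,1.6,0,0,0,0,0]],
])

```text
t: 6.85
tool_pos: [0.5877, 0.1757, 0.1267]
tool_rot: [[-0.001, -0.085, -0.996], [-0.0, -0.996, 0.085], [-1.0, 0.0, 0.001]]
force: [-0.4, 0.3, -2.1]
opening: 0.203
```

Run:
```python
from bench import *
st=read_state();print(st["t"],st["tool_pos"],st["tool_rot"].round(4),st["force"],st["wrist_torque"])
```

```text
6.85 [0.58772886 0.17574068 0.12671165] [[-7.000e-04 -8.490e-02 -9.964e-01]
 [-2.000e-04 -9.964e-01  8.490e-02]
 [-1.000e+00  3.000e-04  7.000e-04]] [-0.36104445  0.31305747 -2.05014816] [-0.01937482 -0.08128172 -0.0009924 ]
```

Call:
arm_command([
  [[-1,0.2,0,0,0,0,0],[-1,0.4,0,0,0,0,0],[-1,0.6,0,0,0,0,0],[-1,0.8,0,0,0,0,0],[-1,1,0,0,0,0,0],[-1,1.1,0,0,0,0,0],[-1,1.1,0,0,0,0,0]],
])

```text
t: 7.43
tool_pos: [0.5878, 0.1758, 0.1159]
tool_rot: [[-0.001, -0.085, -0.996], [-0.0, -0.996, 0.085], [-1.0, 0.0, 0.0]]
force: [-0.9, -0.6, -1.7]
opening: 0.203
```

Run:
```python
from bench import *
st=read_state();print(st["t"],st["tool_pos"],st["tool_rot"].round(4),st["force"],st["wrist_torque"])
```

```text
7.4333 [0.58777212 0.17575617 0.11588973] [[-5.000e-04 -8.490e-02 -9.964e-01]
 [-2.000e-04 -9.964e-01  8.490e-02]
 [-1.000e+00  3.000e-04  5.000e-04]] [-0.85901789 -0.60946433 -1.73726976] [ 0.0373181   0.02795356 -0.0128205 ]
```

Still free. The key should meet the face at TCP z≈0.112, so I'll creep down 1 mm per row.

Call:
arm_command([
  [[-1,0.1,0,0,0,0,0],[-1,0.2,0,0,0,0,0],[-1,0.3,0,0,0,0,0],[-1,0.4,0,0,0,0,0],[-1,0.5,0,0,0,0,0],[-1,0.5,0,0,0,0,0]],
])

```text
t: 7.93
tool_pos: [0.5878, 0.1757, 0.111]
tool_rot: [[-0.0, -0.085, -0.996], [-0.0, -0.996, 0.085], [-1.0, 0.0, 0.0]]
force: [-0.4, -1.1, -1.4]
opening: 0.201
```

Run:
```python
from bench import *
st=read_state();print(st["t"],st["tool_pos"],st["tool_rot"].round(4),st["force"],st["wrist_torque"])
```

```text
7.9333 [0.58778482 0.17574869 0.11097285] [[-4.000e-04 -8.490e-02 -9.964e-01]
 [-2.000e-04 -9.964e-01  8.490e-02]
 [-1.000e+00  2.000e-04  4.000e-04]] [-0.38926749 -1.11649896 -1.38397321] [ 0.0113385  -0.03931707  0.0044631 ]
```

Call:
arm_command([
  [[-1,0.1,0,0,0,0,0],[-1,0.2,0,0,0,0,0],[-1,0.3,0,0,0,0,0],[-1,0.3,0,0,0,0,0]],
])

```text
t: 8.27
tool_pos: [0.5878, 0.1758, 0.108]
tool_rot: [[-0.0, -0.085, -0.996], [-0.0, -0.996, 0.085], [-1.0, 0.0, 0.0]]
force: [-0.1, -0.2, -1.9]
opening: 0.201
```

Run:
```python
from bench import *
from h import *
st=read_state();print(st["t"],st["tool_pos"],st["tool_rot"].round(4),st["force"],st["wrist_torque"])
c=camera("side");im=c["color"][165:235,305:385,::-1];cv2.imwrite("pics/c7.png",cv2.resize(im,(640,560),interpolation=cv2.INTER_CUBIC))
```

```text
8.2667 [0.58778565 0.17576116 0.10798684] [[-4.000e-04 -8.490e-02 -9.964e-01]
 [-2.000e-04 -9.964e-01  8.490e-02]
 [-1.000e+00  2.000e-04  4.000e-04]] [-0.06495693 -0.19856667 -1.87194202] [ 0.00588159  0.01322759 -0.00668521]
```

View pics/c7.png

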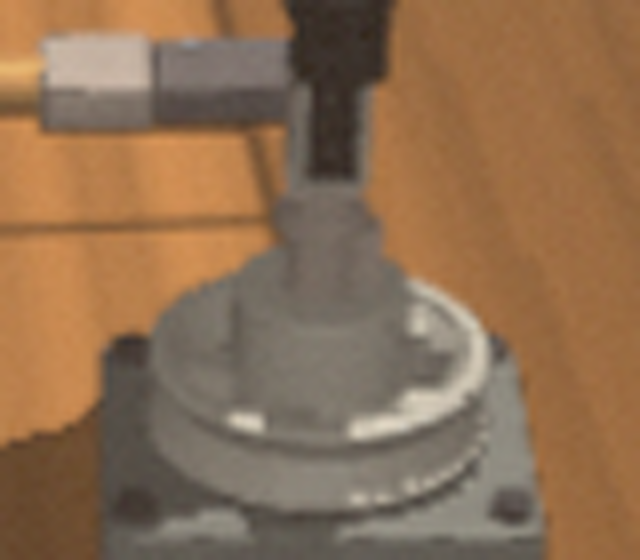

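No contact so far. The visible pilot bottom (crop (325,318)) is the bore's near edge. In front of the hub it would show at about row 370, so it is inside and the key has started entering. I'll continue in small steps.

Call:
arm_command([
  [[-1,0.15,0,0,0,0,0],[-1,0.3,0,0,0,0,0],[-1,0.45,0,0,0,0,0],[-1,0.6,0,0,0,0,0],[-1,0.75,0,0,0,0,0],[-1,0.75,0,0,0,0,0]],
])

```text
t: 8.82
tool_pos: [0.5877, 0.1758, 0.1003]
tool_rot: [[-0.001, -0.085, -0.996], [-0.0, -0.996, 0.085], [-1.0, 0.0, 0.001]]
force: [0.1, -0.6, -1.9]
opening: 0.202
```

Run:
```python
from bench import *
st=read_state();print(st["t"],st["tool_pos"],st["force"],st["wrist_torque"])
```

```text
8.8167 [0.58773625 0.17575257 0.10031263] [ 0.11321428 -0.55510363 -1.92859207] [ 0.01815211 -0.06287699 -0.01361615]
```

Call:
arm_command([
  [[-1,0.15,0,0,0,0,0],[-1,0.3,0,0,0,0,0],[-1,0.45,0,0,0,0,0],[-1,0.6,0,0,0,0,0],[-1,0.6,0,0,0,0,0]],
])

```text
t: 9.23
tool_pos: [0.588, 0.1758, 0.0949]
tool_rot: [[0.0, -0.085, -0.996], [-0.0, -0.996, 0.085], [-1.0, 0.0, -0.0]]
force: [-1.6, -0.0, 4.0]
opening: 0.201
```

Run:
```python
from bench import *
st=read_state();print(st["t"],st["tool_pos"],st["force"],st["wrist_torque"])
```

```text
9.2333 [0.58804215 0.17578973 0.09485789] [-1.55909004 -0.02758046  4.03155171] [-0.15589972  0.44191553  0.03467688]
```

The ejector spring is felt (about +6 N) at the expected depth. I'll push on towards home.

Call:
arm_command([
  [[-1,0.15,0,0,0,0,0],[-1,0.3,0,0,0,0,0],[-1,0.45,0,0,0,0,0],[-1,0.6,0,0,0,0,0],[-1,0.7,0,0,0,0,0],[-1,0.7,0,0,0,0,0]],
])

```text
t: 9.73
tool_pos: [0.5881, 0.1759, 0.0881]
tool_rot: [[0.0, -0.085, -0.996], [-0.0, -0.996, 0.085], [-1.0, 0.0, -0.0]]
force: [-1.5, -0.2, 6.8]
opening: 0.201
```

Run:
```python
from bench import *
st=read_state();print(st["t"],st["tool_pos"],st["tool_rot"].round(4),st["force"],st["wrist_torque"])
```

```text
9.7333 [0.58809629 0.17585396 0.08813275] [[ 2.000e-04 -8.500e-02 -9.964e-01]
 [-1.000e-04 -9.964e-01  8.500e-02]
 [-1.000e+00  1.000e-04 -2.000e-04]] [-1.46654525 -0.20534107  6.8208536 ] [-0.26539847  0.65942598  0.02516873]
```

Call:
arm_command([
  [[-1,0.05,0,0,0,0,0],[-1,0.1,0,0,0,0,0],[-1,0.1,0,0,0,0,0]],
])

```text
t: 9.98
tool_pos: [0.5882, 0.1759, 0.0881]
tool_rot: [[0.0, -0.085, -0.996], [-0.0, -0.996, 0.085], [-1.0, 0.0, -0.0]]
force: [-4.0, -1.6, 13.3]
opening: 0.2
```

Call:
arm_command([
  [[-1,0.05,0,0,0,0,0],[-1,0.1,0,0,0,0,0],[-1,0.1,0,0,0,0,0]],
])

```text
t: 10.23
tool_pos: [0.5882, 0.1759, 0.088]
tool_rot: [[0.001, -0.085, -0.996], [-0.0, -0.996, 0.085], [-1.0, 0.0, -0.001]]
force: [-6.8, -3.2, 19.4]
opening: 0.2
```

Run:
```python
from bench import *
from h import *
o=[]
for n,b in(("side",(165,235,305,385)),("top",(170,260,190,290))):
    c=camera(n);im=c["color"][b[0]:b[1],b[2]:b[3],::-1];o.append(cv2.resize(im,(400,400),interpolation=cv2.INTER_CUBIC))
cv2.imwrite("pics/c8.png",np.hstack(o))
st=read_state();print(st["t"],st["tool_pos"],st["force"],st["wrist_torque"],abs(st["dq"]).max(),st["opening"])
```

```text
10.3333 [0.58818477 0.17587629 0.08804291] [-6.67774508 -2.40548855 18.41050072] [-0.70951645  1.73629317 -0.02115934] 0.12447303296337765 0.20158907929211795
```

View pics/c8.png

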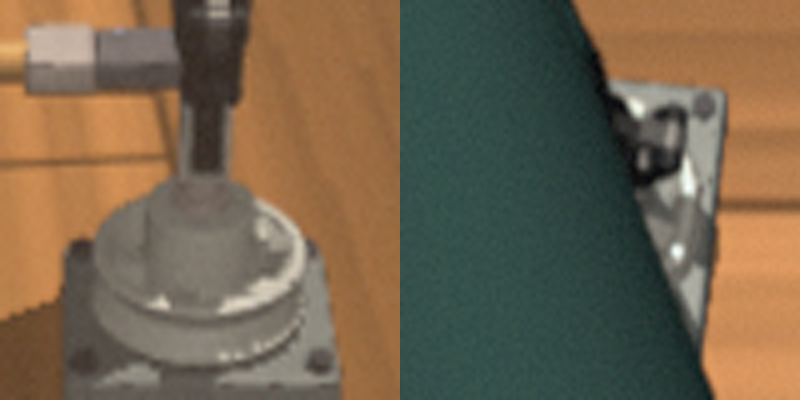

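The side view shows the collar down on the hub face (crop (203,200)) with no pilot or key left above it. Motion stopped hard at 0.088, 12 mm past first spring contact, which matches home. The arm is at rest, so I'm handing in while still gripping and pressing.

Run:
```python
from bench import *
print(close_job());st=read_state();print(st["t"],st["tool_pos"],st["force"],st["opening"])
```

```text
the job is handed in; nothing more can be done
None
the job is handed in; nothing more can be done
```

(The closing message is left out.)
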